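Feel for the hidden hole and draw the jig's bolt

ROBOT

A 6-joint arm with a two-finger parallel gripper is mounted at the origin on the work surface; the furniture and walls round the work are solid. World frame = base frame: x ahead of the robot, y to its left, z up, the work surface at z = 0. Lengths are in m, angles in rad, forces in N, time in s.
With the tool pointing down it reaches from about 0.275 to 0.75 m from the base axis. Payload 10.2 kg.
Tool frame: the origin (TCP) lies midway between the tips of the shut fingers; the grasp point (between the pads) lies 19 mm behind it; z points along the fingers, y is the line along which they close (so a half turn about z gives the same grasp; the last joint's range is limited). The gripper opens to 85 mm and grips with 20 to 120 N. Pads are 22 mm wide; open, the fingers measure 114 mm over their backs; the gripper's body (76 mm by 85 mm) begins 54 mm behind the grasp point. The pads swing forward as they close: fully open they stand 13 mm farther back than shut.
Start: joints at [-1.545, 0.313, 1.498, -0, 1.331, -0.223], TCP at [0.129, -0.509, 0.196] pointing down, gripper open.
Joint ranges: [-2.94, 2.94], [-0.97, 2.17], [0.19, 2.56], [-1.23, 4.37], [0.02, 3.11], [-2.88, 2.88]. Speed limits (rad/s): [2.39, 2.39, 3.01, 3.14, 3.14, 3.14].

INTERFACE

Orientations are given as a unit quaternion [w, x, y, z].
In Python, from rig import ctrl, optics gives the robot as it stands.
- The arm moves only by the tool apply_moves, never from a script. Its argument "increments" is a list of rows, each a list of 7 numbers: the shift along the world's x, y, z in mm, then the turn, a rotation vector about the world's x, y, z in rad, then the finger opening in mm, from 0 to 85.4. A call has 1 to 12 rows; each row is the pose to reach, as a shift and turn from the pose commanded when the call began; what a row does not reach only later rows make up. A row lasts 1/8 s, in which the tool goes at most 62.5 mm and 10.7 degrees, less where a joint would pass 70% of its speed; a pose out of reach is approached as far as the arm can. A call with a gripper value outside its range is refused whole. The fingers move at their own pace and stop on an object; the grip force is fixed at half the most. Time passes only in rows, so rows that repeat a pose let the fingers close. It gives the time, the measured TCP pose, the force, the opening and the grip force at its end, in the units of the state.
- ctrl.get_state(): the state, without advancing time (a new reading comes with each control period).
- optics.capture(name): name is "side" or "top" or "wrist"; returns (picture, depth): 400x640x3 uint8, red, green, blue; 400x640 float32, m along the optical axis (not along the pixel's ray), 0 where there is no reading.
- optics.camera_params(name): a dict with "mtx" (3x3 intrinsics, pixels), "rvec" (rotation vector, rad) and "tvec" (3), from world to camera coordinates, as OpenCV has them. Camera axes: x right, y down, z forward; pixel columns grow to the right and rows downward; lengths in m; the calibration is good to about 2 mm. A picture is of the moment at which its call begins: read the wrist's pose just before it. camera_params takes no time and is no camera call; for the wrist camera it gives the pose at the moment of the call.
- ctrl.finish_job(): hands the job in; it is judged then, once.
The state is a dict: "clock": time; "qpos": joint angles; "dq": joint speeds; "joint_torque": joint torques, N m; "tcp_pos": TCP position; "tool_rot": TCP orientation; "contact_force": force on the tool from outside, world axes, zero at the start; "torque": the same for the moment, N m; "width": finger opening in m; "grasp_force": force on a finger pad.
Only numpy, scipy, OpenCV 4.12 (cv2) and the standard library are available. Lean on these libraries where they do the work, as an engineer would, in place of code of your own. Each camera call takes 0.05 s, during which the arm holds its last target. There are 200 camera calls.

TASK

The foam-cutting jig is still bolted for transport. Stand the wood block that covers the slot of its blue housing upright on the middle of the yellow foam plate, then take the orange-handled pin key from its rack, slide its tip along the bottom of the slot until it drops into the hidden hole of the bolt, and drag the bolt fully back, away from the aluminium lug. Hang the key back fully home in the rack's notch, and leave the bottle and the two jars where they stand.

Things in the scene. Friction and masses are not known exactly. Their poses are not given: they have to be found in the camera images.
- jig: Jig fixed to the bench: plywood base 110 x 310 x 12 mm; on it a blue housing 70 mm (x) by 248 mm (y), top 62 mm above the bench; off its -y end an aluminium lug (30 x 18 mm, as high) that takes the bolt's nose; along the +x edge a low aluminium fence, top at 36 mm. Origin: under the housing's middle, at bench height; x across, y along the housing, z up.
- slot_mid (a point): Middle of the slot in the housing's top, on its bottom, 48 mm above the bench (14 mm below the housing's top); axes as the jig's. The slot runs from y = -52 to +52 mm, is 15 mm wide (x), its long edges chamfered to a 23 mm mouth. Its bottom is the black top of the sliding bar that moves with the bolt.
- hole_span (a point): Middle of the stretch where the hole may be, on the slot's bottom, 10 mm toward -y from slot_mid; axes as the jig's. The bar has one through hole, 15 x 15 mm, black on black. Before the bolt is dragged its centre lies within 28 mm either way of here along y; where is not told and changes each time. Under it is a fixed floor, so the hole is 22 mm deep.
- bolt (a joint): How far the bolt is drawn, m: 0 shut (nose in the lug), 0.025 fully back at its stop; draws along the jig's +y. It moves stiffly (about 10 N) and stays where it is left. Starts at 0 to 0.005.
- pin_key: Loose pin key, 0.12 kg: a steel round shank, 9 to 10 mm in diameter and 80 mm long, below a steel collar 30 mm in diameter and 6 mm thick; above it an orange square handle 18 x 18 mm, from 6 to 76 mm above the origin. Origin: centre of the collar's underside; z up along the handle, the shank goes to -z; x and y square to the handle's faces.
- key_tip (a point): Centre of the flat lower end of the key's shank, on the key's axis 80 mm below its origin.
- rack: Dark steel key rack, fixed: base 90 x 90 x 10 mm and a fork plate 8 mm thick whose top is 112 mm above the bench, 60 mm wide (y). Its notch is 16 mm wide, closed at +x and open toward the rack's -x, its mouth flared and 32 mm from the seat. The key hangs in it by its collar; nothing of the rack is higher than the fork plate. Origin: base centre at bench height, straight below the seat.
- rack_seat (a point): Where the key's origin is when it hangs in the rack: on the fork plate's top, 112 mm above the bench; the notch's closed end is 10 mm further along the rack's +x, its mouth toward the rack's -x.
- pad: Yellow foam plate lying fixed on the bench, 100 mm (x) by 141 mm (y), 13 mm thick. Origin: centre of its underside.
- wood_block: Pale planed wood block, loose, 28 mm (x) by 150 mm (y) by 84 mm high (z), 0.19 kg; stands on edge on top of the housing, over the slot. Origin: centre of its underside.
- white_bottle: White bottle with a nozzle, loose, 62 mm in diameter, 208 mm high; to be left alone. Origin: centre of its underside.
- pigment_jar: Yellow-filled jar with a black lid, loose, 70 mm in diameter, 86 mm high; to be left alone. Origin: centre of its underside.
- brush_jar: Clear jar, loose, 71 mm in diameter, 99 mm high; to be left alone. Origin: centre of its underside.
There are look-alikes about, which are no part of the job. There is more than one size of the pin_key; the job needs the larger.

How it is judged:
By the outcome, as a careful person would: the job done as asked, in the order asked, and still so for the second after the job is handed in, with the robot touching nothing.
It also fails if it takes over 72 s, if anything falls off the work surface, if the arm or the gripper's body presses on something with over 40 N, if the wrist force passes 120 N, or if a joint passes its speed limit or range.

## Working session

There is one attempt and no reset: what is moved stays moved. The work goes in short steps, Python scripts to look and compute and a tool call to move; the robot and the scene stay as the last step left them, time stands still between calls to the robot, and variables do not carry over. Pictures are saved under pics/ and viewed, at most 10 in all, crops included, and the job is handed in when it is done.

Besides the shell and the picture viewer there is one more tool, called as name(argument=value, ...) on one line, values as JSON. apply_moves: Moves the arm, as the interface text tells. Its arguments: {"type":"object","properties":{"increments":{"type":"array","items":{"type":"array","items":{"type":"number"}}}},"required":["increments"]}

```bash
mkdir -p pics; ls; cat > h.py <<'E'
import numpy as np, cv2
from rig import ctrl, optics
def cap(n):
    p=optics.camera_params(n); im,d=optics.capture(n)
    R=cv2.Rodrigues(np.array(p['rvec'],float))[0]; t=np.array(p['tvec'],float).ravel(); K=np.array(p['mtx'])
    v,u=np.mgrid[:400,:640]
    c=np.stack([(u-K[0,2])/K[0,0]*d,(v-K[1,2])/K[1,1]*d,d],-1)
    W=(c-t)@R; W[d==0]=np.nan
    return im,d,W,(K,R,t)
def save(n,im): cv2.imwrite('pics/'+n+'.png',cv2.cvtColor(im,cv2.COLOR_RGB2BGR))
E
python3 - <<'E'
from h import *
for n in('top','side'):
    im,d,W,c=cap(n); save(n+'0',im); np.savez(n+'0.npz',im=im,W=W,d=d)
    print(n,-c[1].T@c[2],c[0][0,0])
s=ctrl.get_state();print({k:np.round(v,3) for k,v in s.items()})
E
```

```text
pics
top [0.43531761 0.04314064 1.02305716] 382.05535877084213
side [ 0.44226158 -0.85508838  0.85908194] 515.0555252271527
{'clock': np.float64(0.1), 'qpos': array([-1.545,  0.313,  1.498,  0.   ,  1.331, -0.223]), 'dq': array([-0.002, -0.001, -0.002, -0.   , -0.003, -0.002]), 'joint_torque': array([ 3.0000e-03, -4.1289e+01, -2.6014e+01, -0.0000e+00,  3.0000e-03,
       -0.0000e+00]), 'tcp_pos': array([ 0.129, -0.509,  0.196]), 'tool_rot': array([-0.001,  0.992,  0.124,  0.   ]), 'contact_force': array([-0.003, -0.05 , -0.155]), 'torque': array([ 0.002, -0.026,  0.056]), 'grasp_force': np.float64(0.0), 'width': np.float64(0.085)}
```

View pics/top0.png

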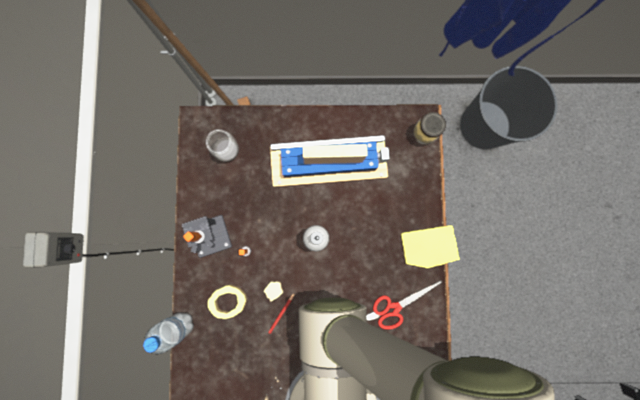

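View pics/side0.png

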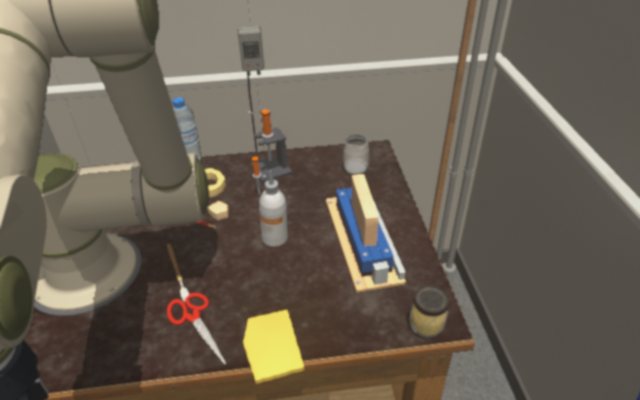

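Top view: jig with the wood block (333,155), lug (384,154), foam plate (430,247), bottle (316,238) and jars (222,146) and (430,127). Key candidates are the orange handle in the rack (190,237) and a small orange one (244,252). Another yellow thing is the sponge/tape at (274,290)/(227,302), and the pad is the big one at (430,247). I choose the key in the rack and will check it in a crop.

```bash
python3 - <<'E'
from h import *
def rect(P,n):
    P=P[np.isfinite(P).all(1)]
    (c,s,a)=cv2.minAreaRect((P[:,:2]*1000).astype(np.float32)); print(n,len(P),'c',np.round(c,1),'size',np.round(s,1),'ang',round(a,2),'zmed',np.round(np.median(P[:,2])*1000,1),'zr',np.round(np.percentile(P[:,2],[2,98])*1000,1))
for n in('top','side'):
    f=np.load(n+'0.npz'); im=f['im'];W=f['W']; hsv=cv2.cvtColor(im,cv2.COLOR_RGB2HSV); h,s,v=[hsv[...,i].astype(int) for i in range(3)]
    X,Y,Z=[W[...,i] for i in range(3)]
    on=(X>.15)&(X<.75)&(Y>-.4)&(Y<.45)
    blue=on&(abs(h-109)<12)&(s>130)&(Z>.055)&(Z<.068)
    rect(W[blue],n+' blue')
    jr=on&(X>.45)&(abs(Y)<.2)
    rect(W[jr&(Z>.140)&(Z<.156)],n+' wood')
    rect(W[jr&(Z>.03)&(Z<.0405)],n+' fence-ish')
    rect(W[on&(abs(h-29)<5)&(s>120)&(Z>.006)&(Z<.02)&(Y<-.15)],n+' pad')
    org=on&(h<14)&(s>150)&(v>120)&(Z>.03)&(Y>.1)
    k,l,st,ce=cv2.connectedComponentsWithStats(org.astype(np.uint8))
    for i in range(1,k):
        if st[i,4]>8: rect(W[l==i],n+' orange'+str(ce[i].round()))
    rect(W[on&(Y>.2)&(X<.5)&(X>.3)&(Z>.105)&(Z<.1165)],n+' fork')
    rect(W[on&(Y>.2)&(X<.5)&(X>.3)&(Z>.006)&(Z<.0135)&(s<90)],n+' rackbase')
    for nm,x,y,r in(('bottle',.43,.05,.06),('brush',.65,.29,.06),('pig',.69,-.23,.06)):
        rect(W[(np.hypot(X-x,Y-y)<r)&(Z>.03)],n+nm)
f=np.load('side0.npz')['im']; g=np.load('top0.npz')['im']
a=cv2.resize(f[95:205,200:320],None,fx=4,fy=4,interpolation=2); b=cv2.resize(g[200:270,170:260],None,fx=4,fy=4,interpolation=2)
o=np.zeros((440,840,3),np.uint8);o[:440,:480]=a;o[:280,480:840]=b;save('crop1',o[:,:800])
E
```

```text
top blue 1186 c [633.    4.3] size [ 68.3 243.1] ang 4.25 zmed 60.9 zr [56.9 64.3]
top wood 759 c [549.8  -7.2] size [195.3 148.2] ang 1.6 zmed 145.0 zr [141.4 148. ]
top fence-ish 566 c [643.2   5.7] size [ 89.2 298. ] ang 4.27 zmed 35.2 zr [31.2 39.3]
top pad 13 c [ 400.  -190.5] size [52.4  1.7] ang 6.16 zmed 11.7 zr [ 8.5 15. ]
top orange[193. 236.] 58 c [435.6 318.2] size [16.8 17.3] ang 42.84 zmed 164.9 zr [133.8 186.8]
top fork 569 c [438.6 283.6] size [152.4  83.9] ang 87.39 zmed 110.9 zr [106.8 115.3]
top rackbase 621 c [436.5 319.1] size [88.9 89.5] ang 18.24 zmed 8.9 zr [ 6.2 12.3]
topbottle 509 c [430.4  40.5] size [56.9 59.7] ang 0.2 zmed 139.4 zr [110.1 192.8]
topbrush 525 c [669.3 279.9] size [69.3 67.7] ang 20.39 zmed 72.0 zr [32.7 99.3]
toppig 674 c [ 710.5 -252.5] size [68.  58.2] ang 44.95 zmed 83.6 zr [32.7 87.7]
side blue 946 c [633.3   2.1] size [ 67.3 249.7] ang 4.3 zmed 60.1 zr [56.7 63.2]
side wood 592 c [549.1  -7.1] size [196.9 152.5] ang 0.68 zmed 144.2 zr [140.8 147.1]
side fence-ish 478 c [572.  -20.3] size [235.  269.1] ang 4.54 zmed 34.3 zr [30.4 39.9]
side pad 2871 c [ 404.3 -261.5] size [ 97.3 140.4] ang 9.43 zmed 11.5 zr [ 8.4 14.7]
side orange[266. 122.] 134 c [436.9 312.8] size [18.1 16.1] ang 76.7 zmed 157.0 zr [126.4 187.7]
side orange[255. 166.] 66 c [399.4 214.6] size [20.6 12.3] ang 88.38 zmed 95.5 zr [ 71.8 114.4]
side fork 318 c [420.3 290.2] size [158.   82.6] ang 49.64 zmed 110.3 zr [105.4 115.8]
side rackbase 391 c [419.8 292.5] size [124.3 122.8] ang 32.06 zmed 8.5 zr [ 6.2 11.9]
sidebottle 1319 c [431.1  24.2] size [62.9 41.4] ang 3.86 zmed 107.9 zr [ 33.1 184.1]
sidebrush 749 c [666.8 277. ] size [68.8 73. ] ang 21.87 zmed 71.7 zr [33.3 97.5]
sidepig 970 c [ 710.1 -256. ] size [69.8 53. ] ang 39.13 zmed 82.8 zr [33.3 86.6]
```

View pics/crop1.png

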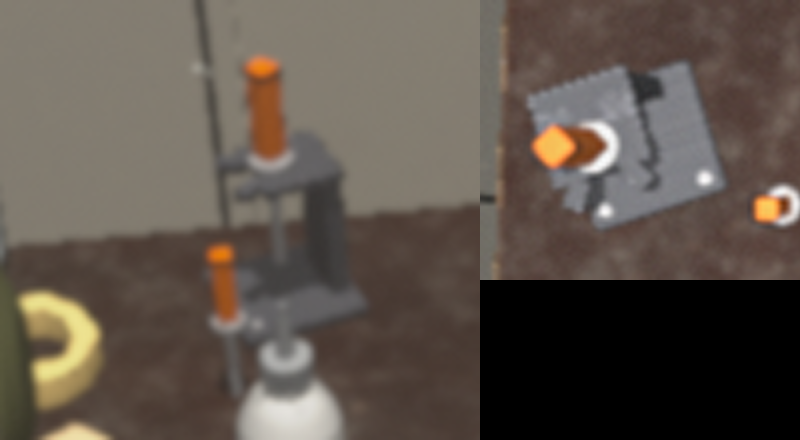

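The crop shows the large key hanging by its collar in the rack (side 266,122; handle top at 188 mm, which matches 112+76). The small key (255,166) stands lower and is the look-alike. Next I measure the wood block and rack more precisely.

```bash
python3 - <<'E'
from h import *
def rect(P,n):
    P=P[np.isfinite(P).all(1)]
    (c,s,a)=cv2.minAreaRect((P[:,:2]*1000).astype(np.float32)); print(n,len(P),'c',np.round(c,1),'size',np.round(s,1),'ang',round(a,2),'mean',np.round(P.mean(0)*1000,1))
for n in('top','side'):
    f=np.load(n+'0.npz'); im=f['im'];W=f['W']
    X,Y,Z=[W[...,i] for i in range(3)]
    rect(W[(X>.58)&(X<.68)&(abs(Y)<.12)&(Z>.138)&(Z<.156)],n+' wood')
    m=(X>.38)&(X<.49)&(Y>.26)&(Y<.38)&(Z>.104)&(Z<.118)
    rect(W[m],n+' fork')
    hsv=cv2.cvtColor(im,cv2.COLOR_RGB2HSV).astype(int)
    rect(W[(X>.38)&(X<.49)&(Y>.26)&(Y<.38)&(Z>.18)&(Z<.2)],n+' keytop')
    if n=='top':
        fx=m
        pts=(W[m]*1000).round().astype(int)
        g=np.full((22,24),' ')
        for x,y,z in pts: g[min(21,max(0,(490-x)//5)),min(23,max(0,(380-y)//5))]='#'
        print('\n'.join(''.join(r) for r in g))
    else:
        m=(hsv[...,0]>22)&(hsv[...,0]<34)&(hsv[...,1]>120)&(Y<-.15)&(Z>.003)&(Z<.02)&(X<.55); rect(W[m],'pad all')
E
```

```text
top wood 761 c [633.2  -4.9] size [ 28.4 148.1] ang 0.84 mean [632.6  -4.7 144.9]
top fork 553 c [439.4 320.6] size [74.2 61.6] ang 18.05 mean [445.7 318.3 110.9]
top keytop 72 c [435.4 318.7] size [17.3 18.2] ang 46.5 mean [435.4 318.3 186. ]
                        
              ##        
           #####        
        #########       
     ############       
    #############       
    ##############      
    ##############      
     ## #### #####      
     ##     #######     
              #####     
             ######     
             ######     
       ############     
      ######   #####    
       #####    ###     
       #####     ##     
        ####            
         ##             
                        
                        
                        
side wood 605 c [633.   -6.1] size [ 29.2 152.5] ang 0.66 mean [632.4 -12.8 144. ]
side fork 308 c [439.3 319. ] size [74. 68.] ang 17.73 mean [443.5 312.6 110.1]
side keytop 38 c [434.1 314.5] size [16.1 23.6] ang 73.48 mean [435.3 314.6 184.4]
pad all 2995 c [ 403.5 -260.9] size [ 98.7 141.8] ang 9.43 mean [ 405.8 -265.5   11.4]
```

apply_moves(increments=[[42, 42, 20, 0, 0, 0.13, 70], [84, 84, 44, 0, 0, 0.26, 70], [126, 126, 44, 0, 0, 0.39, 70], [168, 168, 44, 0, 0, 0.52, 70], [210, 210, 44, 0, 0, 0.65, 70], [252, 252, 44, 0, 0, 0.78, 70], [294, 294, 44, 0, 0, 0.91, 70], [336, 336, 44, 0, 0, 1.04, 70], [378, 378, 44, 0, 0, 1.17, 70], [420, 420, 44, 0, 0, 1.3, 70], [460, 460, 44, 0, 0, 1.4, 70], [460, 460, 44, 0, 0, 1.4, 70]])

```text
clock: 1.6
tcp_pos: [0.5905, -0.0461, 0.2389]
tool_rot: [-0.001, 0.677, 0.736, -0.0]
contact_force: [0.3, -0.1, -1.1]
width: 0.0698
grasp_force: 0.0
```

apply_moves(increments=[[42, 41, 0, 0, 0, -0.07, 70], [42, 41, -30, 0, 0, -0.07, 60], [42, 41, -75, 0, 0, -0.07, 60], [42, 41, -115, 0, 0, -0.07, 60], [42, 41, -134, 0, 0, -0.07, 60], [42, 41, -134, 0, 0, -0.07, 60], [42, 41, -134, 0, 0, -0.07, 10], [42, 41, -134, 0, 0, -0.07, 10], [42, 41, -134, 0, 0, -0.07, 10], [42, 41, -134, 0, 0, -0.07, 10], [42, 41, -134, 0, 0, -0.07, 10]])

```text
clock: 2.98
tcp_pos: [0.6321, -0.0082, 0.108]
tool_rot: [0.001, 0.704, 0.71, 0.001]
contact_force: [-0.4, -1.1, 5.2]
width: 0.0259
grasp_force: 58.7
```

apply_moves(increments=[[0, 0, 20, 0, 0, 0, 10], [0, 0, 50, 0, 0, 0, 10], [-38, -43, 60, 0, 0, 0.02, 10], [-76, -85, 60, 0, 0, 0.05, 10], [-115, -128, 60, 0, 0, 0.08, 10], [-153, -170, 60, 0, 0, 0.11, 10], [-191, -213, 60, 0, 0, 0.13, 10], [-229, -255, 60, 0, 0, 0.15, 10], [-229, -255, 30, 0, 0, 0.15, 10], [-229, -255, 0, 0, 0, 0.15, 10], [-229, -255, 0, 0, 0, 0.15, 10]])

```text
clock: 4.35
tcp_pos: [0.4013, -0.262, 0.105]
tool_rot: [-0.002, 0.649, 0.761, 0.0]
contact_force: [0.2, -0.0, -1.9]
width: 0.0254
grasp_force: 59.7
```

```bash
python3 - <<'E'
from h import *
im,d,W,c=cap('side'); save('side1',im)
X,Y,Z=[W[...,i] for i in range(3)]
hsv=cv2.cvtColor(im,cv2.COLOR_RGB2HSV).astype(int)
yel=(hsv[...,0]>22)&(hsv[...,0]<34)&(hsv[...,1]>120)&(Y<-.15)&(Z>.003)&(Z<.02)&(X<.55)
# wood: pale
m=(hsv[...,0]>8)&(hsv[...,0]<24)&(hsv[...,1]>50)&(hsv[...,2]>120)&(X>.3)&(X<.5)&(Y>-.38)&(Y<-.16)&(Z>.02)&(Z<.2)
P=W[m]*1000
print(len(P),np.percentile(P[:,2],[1,50,99]))
(c0,s,a)=cv2.minAreaRect(P[:,:2].astype(np.float32));print(c0,s,a)
t=P[P[:,2]>np.percentile(P[:,2],99)-5];print(cv2.minAreaRect(t[:,:2].astype(np.float32)),t[:,2].mean())
s=ctrl.get_state();print(s['tcp_pos'],s['tool_rot'])
E
```

```text
877 [ 61.51814985 133.89094308 145.76068716]
(402.5753479003906, -272.3356018066406) (31.031085968017578, 127.5153579711914) 9.781858444213867
((401.2452392578125, -272.4635314941406), (27.505788803100586, 127.4629135131836), 9.165708541870117) 142.65183263487907
[ 0.40213727 -0.26265844  0.10650278] [-5.11345927e-04  6.49082047e-01  7.60718234e-01  5.94958791e-05]
```

View pics/side1.png

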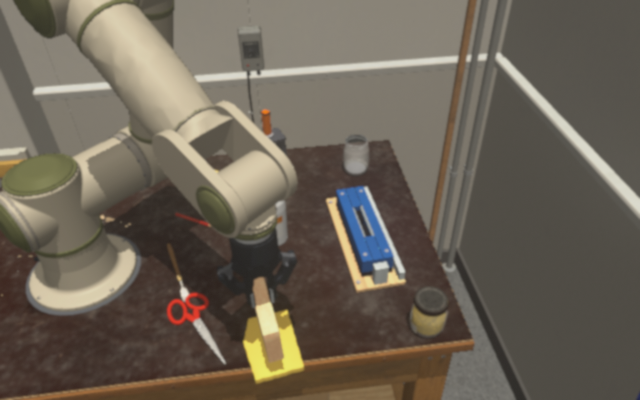

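The block is held square over the pad (265,320), about 48 mm above it, with the scissors clear to the left. I'm lowering it.

apply_moves(increments=[[3, 0, -20, 0, 0, 0, 10], [3, 0, -36, 0, 0, 0, 10], [3, 0, -42, 0, 0, 0, 10], [3, 0, -45, 0, 0, 0, 10], [3, 0, -46, 0, 0, 0, 10], [3, 0, -46, 0, 0, 0, 10]])

```text
clock: 5.15
tcp_pos: [0.4054, -0.263, 0.0608]
tool_rot: [0.0, 0.649, 0.761, -0.0]
contact_force: [-0.5, -0.4, -1.4]
width: 0.0253
grasp_force: 59.7
```

apply_moves(increments=[[0, 0, -1, 0, 0, 0, 10], [0, 0, -2, 0, 0, 0, 10], [0, 0, -3, 0, 0, 0, 10], [0, 0, -3, 0, 0, 0, 10]])

```text
clock: 5.65
tcp_pos: [0.406, -0.2631, 0.0588]
tool_rot: [0.001, 0.649, 0.761, 0.0]
contact_force: [-0.9, 4.6, 14.3]
width: 0.0254
grasp_force: 62.0
```

apply_moves(increments=[[0, 0, 0, 0, 0, 0, 55], [0, 0, 1, 0, 0, 0, 60], [0, 0, 1, 0, 0, 0, 60], [0, 0, 1, 0, 0, 0, 60], [0, 0, 20, 0, 0, 0, 60], [0, 0, 60, 0, 0, 0, 60], [0, 0, 120, 0, 0, 0, 60], [0, 0, 180, 0, 0, 0, 60], [0, 0, 240, 0, 0, 0, 60], [0, 0, 240, 0, 0, 0, 60]])

```text
clock: 6.9
tcp_pos: [0.4062, -0.2638, 0.3013]
tool_rot: [0.004, 0.649, 0.761, -0.0]
contact_force: [0.6, 0.2, -0.9]
width: 0.06
grasp_force: 0.0
```

```bash
python3 - <<'E'
from h import *
for n in('wrist','side'):
    im,d,W,c=cap(n); np.savez(n+'2.npz',im=im,W=W,d=d)
    X,Y,Z=[W[...,i] for i in range(3)]
    print(n,-c[1].T@c[2],c[0][0,0],'R',c[1].round(2).tolist())
    m=(X>.3)&(X<.5)&(Y>-.36)&(Y<-.16)&(Z>.088)&(Z<.106)
    P=W[m]*1000
    if len(P): print(len(P),cv2.minAreaRect(P[:,:2].astype(np.float32)),P[:,2].mean())
    hsv=cv2.cvtColor(im,cv2.COLOR_RGB2HSV).astype(int)
    m=(hsv[...,0]>22)&(hsv[...,0]<34)&(hsv[...,1]>120)&(Y<-.15)&(Z>.003)&(Z<.02)&(X<.55); P=W[m]*1000
    if len(P): print('pad',len(P),cv2.minAreaRect(P[:,:2].astype(np.float32)),P[:,2].mean())
s=ctrl.get_state();print(s['tcp_pos'],s['tool_rot'],s['qpos'])
E
```

```text
wrist [ 0.39361629 -0.18792768  0.47863116] 321.96459371508865 R [[0.99, 0.16, 0.01], [0.15, -0.94, 0.3], [0.05, -0.3, -0.95]]
2878 ((409.58404541015625, -258.4843444824219), (28.006471633911133, 148.92591857910156), 9.611376762390137) 97.16537273442678
pad 213 ((403.82147216796875, -245.11888122558594), (98.44493103027344, 106.51571655273438), 8.571881294250488) 13.144459227891847
side [ 0.44226158 -0.85508838  0.85908194] 515.0555252271527 R [[0.99, -0.13, -0.02], [-0.1, -0.63, -0.77], [0.09, 0.77, -0.64]]
1076 ((406.9227294921875, -260.1730651855469), (28.211830139160156, 151.83737182617188), 9.680787086486816) 95.34484562107093
pad 1798 ((404.1864013671875, -261.66180419921875), (99.38632202148438, 137.41688537597656), 10.119955062866211) 11.51036754717017
[ 0.40512716 -0.26273731  0.29668305] [-2.90278606e-04  6.49128467e-01  7.60678741e-01  3.17013212e-05] [-8.18585810e-01  1.65286578e-01  1.42625017e+00 -1.96777164e-06
  1.55063991e+00 -9.76505733e-01]
```

The block stands within about 3 mm of the pad's middle at the pad's angle, upright, with its top at 97 mm. Next is the key.

apply_moves(increments=[[3, 55, 33, 0, 0, 0.06, 60], [6, 110, 33, 0, 0, 0.12, 60], [9, 165, 33, 0, 0, 0.18, 60], [12, 220, 33, 0, 0, 0.24, 60], [15, 275, 33, 0, 0, 0.3, 60], [18, 330, 33, 0, 0, 0.36, 60], [21, 385, 33, 0, 0, 0.42, 60], [24, 440, 33, 0, 0, 0.48, 60], [27, 495, 33, 0, 0, 0.54, 60], [30, 550, 23, 0, 0, 0.6, 60], [31, 579, 8, 0, 0, 0.62, 60], [31, 579, 3, 0, 0, 0.62, 60]])

```text
clock: 8.5
tcp_pos: [0.4353, 0.3171, 0.2971]
tool_rot: [-0.002, 0.385, 0.923, -0.002]
contact_force: [-0.2, -0.4, 0.1]
width: 0.0603
grasp_force: 0.0
```

```bash
cat > k.py <<'E'
from h import *
import sys
im,d,W,c=cap('wrist'); save(sys.argv[1],im); np.savez(sys.argv[1]+'.npz',im=im,W=W)
X,Y,Z=[W[...,i] for i in range(3)]
s=ctrl.get_state();print(s['tcp_pos'],s['tool_rot'],s['width'])
def rect(m,n):
    P=W[m]*1000
    if len(P)>5: r=cv2.minAreaRect(P[:,:2].astype(np.float32));print(n,len(P),np.round(r[0],1),np.round(r[1],1),round(r[2],1),P[:,2].mean().round(1))
b=(X>.37)&(X<.5)&(Y>.25)&(Y<.39)
hsv=cv2.cvtColor(im,cv2.COLOR_RGB2HSV).astype(int); org=(hsv[...,0]<16)&(hsv[...,1]>150)&(hsv[...,2]>90)
rect(b&(Z>.183)&(Z<.193),'keytop')
rect(b&org&(Z>.12)&(Z<.184),'handle')
rect(b&(Z>.107)&(Z<.1165)&~org,'fork')
rect(b&(Z>.1165)&(Z<.121)&~org,'collar')
rect(b&(Z>.005)&(Z<.014),'base')
E
python3 k.py w3
```

```text
[0.43551801 0.31605062 0.2975135 ] [-0.00159787  0.3856623   0.92263676 -0.00185597] 0.05993017276974363
keytop 384 [438.4 320. ] [17.9 18.3] 44.5 187.4
handle 165 [432.5 319.2] [11.  23.5] 0.8 159.1
fork 2061 [442.1 321.1] [74.7 60.3] 18.5 112.2
collar 197 [435.9 322.2] [29.3 22.4] 47.9 118.2
base 1813 [439.5 320.3] [89.8 90.2] 18.3 10.1
```

View pics/w3.png

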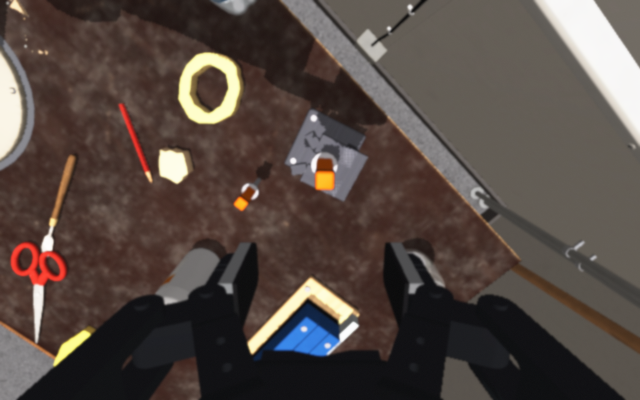

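The wrist view shows the large key in the rack (324,175) and the small look-alike (245,197). The key axis is at about (437,319) and its handle faces are at 44.5°, matching the tool. I'm descending to grip the handle.

apply_moves(increments=[[2, 3, -50, 0, 0, 0, 50], [2, 3, -100, 0, 0, 0, 50], [2, 3, -140, 0, 0, 0, 50], [2, 3, -160, 0, 0, 0, 50], [2, 3, -168, 0, 0, 0, 50], [2, 3, -168, 0, 0, 0, 50], [2, 3, -168, 0, 0, 0, 5], [2, 3, -168, 0, 0, 0, 5], [2, 3, -168, 0, 0, 0, 5], [2, 3, -168, 0, 0, 0, 5], [2, 3, -168, 0, 0, 0, 5], [2, 3, -168, 0, 0, 0, 5]])

```text
clock: 10.05
tcp_pos: [0.4386, 0.3192, 0.1332]
tool_rot: [0.001, 0.386, 0.922, 0.0]
contact_force: [-0.3, -1.7, 6.0]
width: 0.0168
grasp_force: 59.5
```

```bash
python3 k.py w4
```

```text
[0.43859552 0.31922094 0.13324547] [5.84831688e-04 3.86018582e-01 9.22490732e-01 4.00703704e-04] 0.016651700925451946
keytop 2280 [438.6 320.2] [44.  22.9] 44.2 187.8
handle 1377 [438.2 320.3] [16.8 19.2] 42.7 158.1
fork 5041 [441.8 321. ] [74.7 60.5] 18.3 112.1
collar 626 [436.2 321.7] [29.1 24.4] 48.3 118.2
base 4706 [439.3 320.3] [89.9 89.8] 18.3 10.1
```

View pics/w4.png

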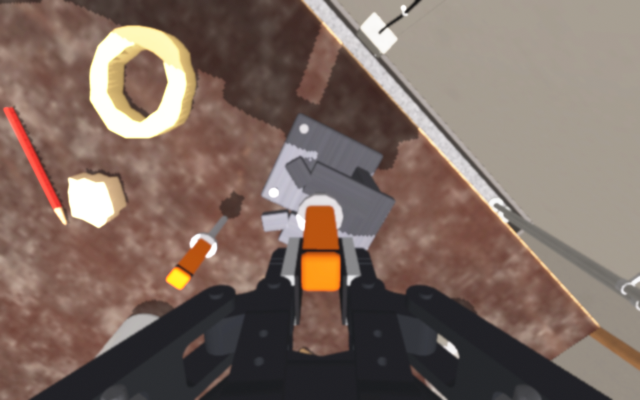

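The key is gripped and centred at (322,265), within 1 mm of the TCP. I'll re-grip a little lower for a shorter lever under drag, then lift.

apply_moves(increments=[[0, 0, 0, 0, 0, 0, 34], [0, 0, 0, 0, 0, 0, 34], [0, 0, -5, 0, 0, 0, 34], [0, 0, -9, 0, 0, 0, 34], [0, 0, -9, 0, 0, 0, 34], [0, 0, -9, 0, 0, 0, 5], [0, 0, -9, 0, 0, 0, 5], [0, 0, -9, 0, 0, 0, 5], [0, 0, -9, 0, 0, 0, 5], [0, 0, -9, 0, 0, 0, 5]])

```text
clock: 11.35
tcp_pos: [0.4383, 0.3192, 0.1234]
tool_rot: [0.0, 0.386, 0.922, 0.0]
contact_force: [-0.5, 0.2, 1.0]
width: 0.017
grasp_force: 58.7
```

apply_moves(increments=[[0, 0, 25, 0, 0, 0, 5], [0, 0, 60, 0, 0, 0, 5], [0, 0, 100, 0, 0, 0, 5], [0, 0, 115, 0, 0, 0, 5], [0, 0, 115, 0, 0, 0, 5]])

```text
clock: 11.98
tcp_pos: [0.4383, 0.3192, 0.238]
tool_rot: [0.0, 0.386, 0.922, 0.0]
contact_force: [-0.3, 0.2, -1.3]
width: 0.017
grasp_force: 58.7
```

apply_moves(increments=[[24, -40, 0, 0, 0, 0.1, 5], [48, -80, 0, 0, 0, 0.2, 5], [72, -120, 0, 0, 0, 0.3, 5], [97, -160, 0, 0, 0, 0.4, 5], [122, -200, 0, 0, 0, 0.52, 5], [146, -240, 0, 0, 0, 0.64, 5], [170, -280, 0, 0, 0, 0.76, 5], [190, -310, 0, 0, 0, 0.867, 5], [195, -316, 0, 0, 0, 0.867, 5], [195, -316, 0, 0, 0, 0.867, 5]])

```text
clock: 13.22
tcp_pos: [0.6328, 0.0035, 0.2367]
tool_rot: [-0.001, -0.036, 0.999, 0.0]
contact_force: [-0.3, 0.2, -1.5]
width: 0.0169
grasp_force: 58.7
```

```bash
cat > j.py <<'E'
from h import *
import sys
s=ctrl.get_state();print(s['tcp_pos'],s['tool_rot'],s['contact_force'].round(1))
im,d,W,c=cap('wrist'); save(sys.argv[1],im); np.savez(sys.argv[1]+'.npz',im=im,W=W)
X,Y,Z=[W[...,i] for i in range(3)]
def rect(m,n):
    P=W[m]*1000
    if len(P)>5: r=cv2.minAreaRect(P[:,:2].astype(np.float32));print(n,len(P),np.round(r[0],1),np.round(r[1],1),round(r[2],2),P[:,2].mean().round(1))
hsv=cv2.cvtColor(im,cv2.COLOR_RGB2HSV).astype(int)
blue=(abs(hsv[...,0]-109)<14)&(hsv[...,1]>110)
b=(X>.57)&(X<.70)&(abs(Y)<.16)
rect(b&blue&(Z>.057)&(Z<.067),'housing')
rect(b&(Z>.040)&(Z<.053)&(abs(X-.633)<.02)&(abs(Y)<.065),'slotbottom')
rect(b&(Z<.030)&(Z>.015)&(abs(X-.633)<.02)&(abs(Y)<.065),'holefloor')
o=np.array([.6335,.003]);a=np.deg2rad(4.28);x=(X-o[0])*np.cos(a)+(Y-o[1])*np.sin(a);y=-(X-o[0])*np.sin(a)+(Y-o[1])*np.cos(a)
m=(Z>.044)&(Z<.052)&(abs(x)<.015)&(abs(y)<.06)
print('bottom x,y pct',np.percentile(x[m],[2,50,98])*1000,np.percentile(y[m],[1,99])*1000)
for y0 in range(-50,51,10):
    q=(abs(y-y0/1000)<.004)&(abs(x)<.005); print(y0,q.sum(),np.nanpercentile(Z[q]*1000,[10,50,90]).round(1) if q.sum() else '')
E
python3 j.py w5
```

```text
[0.63284309 0.00353185 0.23668938] [-1.25440752e-03 -3.64629759e-02  9.99334137e-01  4.00926281e-04] [-0.3  0.2 -1.5]
housing 10458 [636.    4.9] [ 68.8 245.8] 4.36 62.2
slotbottom 924 [638.2   5.6] [ 12.7 104.3] 4.23 48.4
holefloor 91 [639.7  15.5] [ 7.9 14.9] 3.72 26.3
bottom x,y pct [-1.13087611  4.87127414 11.04832756] [-49.30731388  54.20155344]
-50 73 [47.7 60.4 63.1]
-40 1161 [341.9 346.4 350.7]
-30 707 [326.3 328.  329.1]
-20 49 [47.6 48.3 58.5]
-10 462 [ 75.7 303.7 318.1]
0 615 [152.9 301.2 302.2]
10 535 [231.4 302.  317.4]
20 37 [26.7 48.2 58.1]
30 562 [325.9 327.6 328.7]
40 1048 [327.9 344.9 348.4]
50 117 [ 48.1 350.2 354. ]
```

View pics/w5.png

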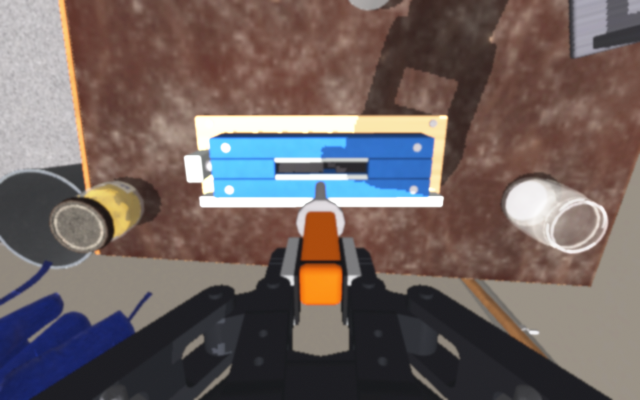

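The wrist view shows the housing (322,165) and the slot (320,168). The depth map shows the hole's floor at z≈26 mm near world y≈15.5, about +10 mm from mid-slot. I land short of it on the -y side and slide +y.

apply_moves(increments=[[5, -7, -30, 0, 0, 0, 5], [5, -7, -60, 0, 0, 0, 5], [5, -7, -76, 0, 0, 0, 5], [5, -7, -84, 0, 0, 0, 5], [5, -7, -90, 0, 0, 0, 5], [5, -7, -90, 0, 0, 0, 5]])

```text
clock: 14.02
tcp_pos: [0.6384, -0.0038, 0.1486]
tool_rot: [0.0, -0.037, 0.999, -0.0]
contact_force: [0.3, -0.3, 0.2]
width: 0.0173
grasp_force: 58.8
```

```bash
python3 - <<'E'
from h import *
s=ctrl.get_state();print(s['tcp_pos'],s['contact_force'].round(1))
im,d,W,c=cap('wrist')
X,Y,Z=[W[...,i] for i in range(3)]
b=(abs(Y)<.05)
# housing top edge x profile around slot, away from key
for y0 in(-40,-30,25,35,45):
    q=(abs(Y-y0/1000)<.003)&(X>.59)&(X<.68)
    z=Z[q];x=X[q]*1000;m=z<.055; m2=(z>.0595)&(z<.065)
    print(y0,'bottom x',np.round(np.percentile(x[m],[1,99]),1) if m.sum() else '','gap in top', np.round([x[m2&(x<636)].max() if (m2&(x<636)).any() else 0, x[m2&(x>640)].min() if (m2&(x>640)).any() else 0],1))
q=(Z<.1)&(Z>.064)&(np.hypot(X-.637,Y+.003)<.02); print('shank',q.sum(),np.nanmean(W[q],0)*1000)
save('w6',cv2.resize(im[60:320,200:440],None,fx=2.3,fy=2.3))
E
```

```text
[ 0.63837167 -0.00376069  0.1486031 ] [ 0.3 -0.3  0.2]
-40 bottom x [590.7 647.9] gap in top [632.2 648. ]
-30 bottom x [590.7 647.1] gap in top [630.5 647.7]
25 bottom x [590.4 643.2] gap in top [626.4 642.9]
35 bottom x [590.7 642.3] gap in top [625.7 642.6]
45 bottom x [590.7 679.5] gap in top [624.9 642.3]
shank 137 [635.11772914  -3.65504073  82.76960983]
```

View pics/w6.png

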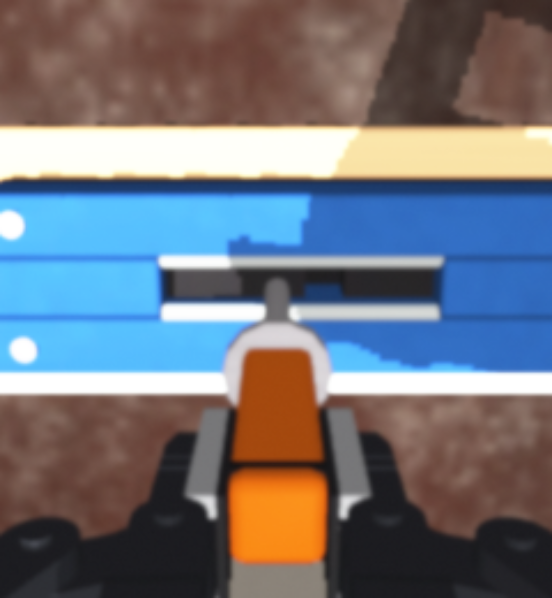

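The tip is inside the slot (275,285) with no contact force. The hole shows just to its right (+y) at (325,288). I'm lowering it to the slot bottom.

apply_moves(increments=[[-1, 0, -4, 0, 0, 0, 5], [-1, 0, -7, 0, 0, 0, 5], [-1, 0, -9, 0, 0, 0, 5], [-1, 0, -10, 0, 0, 0, 5], [-1, 0, -10, 0, 0, 0, 5]])

```text
clock: 14.7
tcp_pos: [0.6375, -0.0039, 0.1393]
tool_rot: [0.001, -0.037, 0.999, -0.0]
contact_force: [-0.7, -0.4, 5.1]
width: 0.0169
grasp_force: 59.8
```

apply_moves(increments=[[0, 3, -1, 0, 0, 0, 5], [0, 6, -1, 0, 0, 0, 5], [-1, 9, -1, 0, 0, 0, 5], [-1, 12, -1, 0, 0, 0, 5], [-1, 14, -1, 0, 0, 0, 5], [-1, 16, -1, 0, 0, 0, 5], [-1, 17, -2, 0, 0, 0, 5], [-1, 18, -2, 0, 0, 0, 5]])

```text
clock: 15.7
tcp_pos: [0.636, 0.0143, 0.1359]
tool_rot: [-0.0, -0.037, 0.999, 0.0]
contact_force: [0.2, 0.2, -1.0]
width: 0.017
grasp_force: 58.9
```

apply_moves(increments=[[0, 1, -3, 0, 0, 0, 5], [0, 1, -7, 0, 0, 0, 5], [0, 1, -11, 0, 0, 0, 5], [0, 1, -15, 0, 0, 0, 5], [0, 1, -17, 0, 0, 0, 5], [0, 1, -17, 0, 0, 0, 5]])

```text
clock: 16.45
tcp_pos: [0.6362, 0.0151, 0.1192]
tool_rot: [-0.0, -0.037, 0.999, 0.0]
contact_force: [-0.8, 0.3, -1.4]
width: 0.0173
grasp_force: 58.9
```

It dropped in, with the tip about 2 mm above the floor. Now I drag.

apply_moves(increments=[[0, 2, 0, 0, 0, 0, 5], [0, 4, 0, 0, 0, 0, 5], [0, 6, 0, 0, 0, 0, 5], [-1, 8, 0, 0, 0, 0, 5], [-1, 10, 0, 0, 0, 0, 5], [-1, 12, 0, 0, 0, 0, 5], [-1, 12, 0, 0, 0, 0, 5]])

```text
clock: 17.32
tcp_pos: [0.6358, 0.0247, 0.1196]
tool_rot: [0.001, -0.037, 0.999, -0.003]
contact_force: [1.1, -9.8, -0.8]
width: 0.017
grasp_force: 59.8
```

```bash
cat > b.py <<'E'
from h import *
im,d,W,c=cap('wrist')
X,Y,Z=[W[...,i]*1000 for i in range(3)]
q=(Z<80)&(Z>66)&(np.hypot(X-636,Y-25)<30);print('shank',q.sum(),np.nanmean(W[q],0)*1000)
q=(Z<150)&(Z>66)&(np.hypot(X-636,Y-25)<40)
for z in range(66,130,12):
    m=q&(Z>z)&(Z<z+10)
    if m.sum(): print(z,m.sum(),np.median(Y[m]).round(1))
im,d,W,c=cap('top'); X,Y,Z=[W[...,i]*1000 for i in range(3)]
save('top9',im)
E
python3 b.py
```

```text
shank 42 [632.23826085  23.10115932  71.45689806]
66 37 23.0
78 1 23.1
102 52 23.1
114 587 21.9
126 207 24.0
```

apply_moves(increments=[[0, 3, 0, 0, 0, 0, 5], [0, 6, 0, 0, 0, 0, 5], [0, 8, 0, 0, 0, 0, 5], [-1, 10, 0, 0, 0, 0, 5], [-1, 12, 0, 0, 0, 0, 5], [-1, 13, 0, 0, 0, 0, 5], [-1, 13, 0, 0, 0, 0, 5]])

```text
clock: 18.3
tcp_pos: [0.6348, 0.0376, 0.1196]
tool_rot: [0.001, -0.037, 0.999, -0.003]
contact_force: [1.2, -9.8, -0.8]
width: 0.0172
grasp_force: 59.8
```

apply_moves(increments=[[0, 2, 0, 0, 0, 0, 5], [0, 4, 0, 0, 0, 0, 5], [0, 5, 0, 0, 0, 0, 5], [0, 6, 0, 0, 0, 0, 5], [0, 6, 0, 0, 0, 0, 5]])

```text
clock: 18.92
tcp_pos: [0.6346, 0.0437, 0.1196]
tool_rot: [0.0, -0.037, 0.999, -0.003]
contact_force: [-0.2, -9.5, -1.4]
width: 0.0167
grasp_force: 59.9
```

apply_moves(increments=[[0, 1, 0, 0, 0, 0, 5], [0, 2, 0, 0, 0, 0, 5], [0, 3, 0, 0, 0, 0, 5], [0, 3, 0, 0, 0, 0, 5]])

```text
clock: 19.42
tcp_pos: [0.6347, 0.0456, 0.1196]
tool_rot: [0.0, -0.037, 0.999, -0.004]
contact_force: [0.2, -13.6, -1.8]
width: 0.0168
grasp_force: 61.6
```

apply_moves(increments=[[0, 1, 0, 0, 0, 0, 5], [0, 2, 0, 0, 0, 0, 5], [0, 3, 0, 0, 0, 0, 5], [0, 3, 0, 0, 0, 0, 5], [0, 3, 0, 0, 0, 0, 5]])

```text
clock: 20.05
tcp_pos: [0.6348, 0.048, 0.1197]
tool_rot: [0.0, -0.037, 0.999, -0.004]
contact_force: [-0.9, -15.2, -1.3]
width: 0.0171
grasp_force: 69.4
```

```bash
python3 - <<'E'
from h import *
im,d,W,c=cap('wrist')
X,Y,Z=[W[...,i]*1000 for i in range(3)]
q=(Z<150)&(Z>50)&(np.hypot(X-634,Y-46)<45)
for z in range(50,150,8):
    m=q&(Z>z)&(Z<z+8)&(abs(Y-46)<(8 if z<100 else 45))&(abs(X-632)<(7 if z<100 else 60))
    if m.sum(): print(z,m.sum(),np.median(X[m]).round(1),np.median(Y[m]).round(1),Y[m].min().round(1),Y[m].max().round(1))
o=np.array([636.2,5.]);a=np.deg2rad(4.3);x=(X-o[0])*np.cos(a)+(Y-o[1])*np.sin(a);y=-(X-o[0])*np.sin(a)+(Y-o[1])*np.cos(a)
for lo,hi in((20,35),(45,50)):
    m=(Z>lo)&(Z<hi)&(abs(x)<9)&(abs(y)<60); print(lo,m.sum(),np.percentile(y[m],[0,2,98,100]).round(1) if m.sum() else '')
save('w7',cv2.resize(im[60:320,200:440],None,fx=2.3,fy=2.3))
E
```

```text
50 34 630.9 42.7 38.8 52.3
58 44 630.9 42.4 38.7 47.8
66 33 630.9 43.2 39.5 47.7
74 9 630.6 44.0 41.8 46.2
106 312 625.3 51.0 31.1 60.7
114 538 626.4 41.1 31.7 60.3
122 153 626.0 46.0 37.5 55.3
130 179 626.0 45.7 37.5 55.6
138 199 625.9 46.9 38.0 56.0
146 112 626.0 47.0 38.5 56.2
20 70 [26.6 26.7 32.1 32.2]
45 1715 [-52.2 -50.5  50.8  52.4]
```

View pics/w7.png

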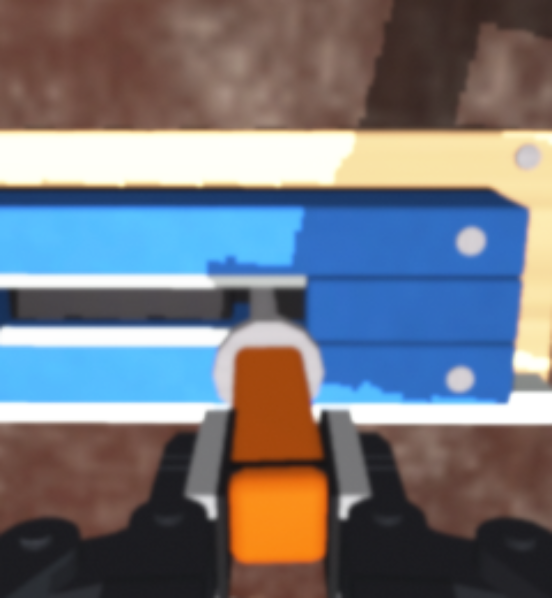

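```bash
python3 - <<'E'
from h import *
W=np.load('w5.npz')['W'];X,Y,Z=[W[...,i]*1000 for i in range(3)]
o=np.array([636.2,5.]);a=np.deg2rad(4.3);x=(X-o[0])*np.cos(a)+(Y-o[1])*np.sin(a);y=-(X-o[0])*np.sin(a)+(Y-o[1])*np.cos(a)
for lo,hi in((20,35),(45,50)):
    m=(Z>lo)&(Z<hi)&(abs(x)<9)&(abs(y)<60); print(lo,m.sum(),np.percentile(y[m],[0,2,98,100]).round(1) if m.sum() else '')
E
```

```text
20 104 [ 2.7  2.8 17.6 17.6]
45 852 [-51.6 -49.6  51.2  52.6]
```

apply_moves(increments=[[0, 1, 0, 0, 0, 0, 5], [0, 1, 0, 0, 0, 0, 5], [0, 1, 0, 0, 0, 0, 5]])

```text
clock: 20.48
tcp_pos: [0.6348, 0.0485, 0.1197]
tool_rot: [0.0, -0.037, 0.999, -0.005]
contact_force: [0.5, -16.6, -2.3]
width: 0.0169
grasp_force: 71.9
```

The hole moved about 24 mm, and the force is now 16.6 N without any more bolt travel, well above the 10 N sliding force. So the bolt is at its stop. I unload and lift.

apply_moves(increments=[[0, -2, 0, 0, 0, 0, 5], [0, -5, 0, 0, 0, 0, 5], [0, -5, 0, 0, 0, 0, 5]])

```text
clock: 20.85
tcp_pos: [0.6346, 0.0455, 0.1196]
tool_rot: [0.0, -0.037, 0.999, -0.002]
contact_force: [-0.2, -9.8, -0.0]
width: 0.017
grasp_force: 60.6
```

apply_moves(increments=[[0, -2, 0, 0, 0, 0, 5], [0, -3, 0, 0, 0, 0, 5], [0, -3, 0, 0, 0, 0, 5]])

```text
clock: 21.22
tcp_pos: [0.6345, 0.0442, 0.1196]
tool_rot: [0.0, -0.037, 0.999, -0.001]
contact_force: [0.8, -6.4, -0.4]
width: 0.0172
grasp_force: 59.3
```

apply_moves(increments=[[0, -2, 0, 0, 0, 0, 5], [0, -3, 0, 0, 0, 0, 5], [0, -3, 0, 0, 0, 0, 5]])

```text
clock: 21.6
tcp_pos: [0.6341, 0.0427, 0.1192]
tool_rot: [-0.0, -0.037, 0.999, 0.0]
contact_force: [-0.4, 0.5, -1.7]
width: 0.017
grasp_force: 59.0
```

Unloaded. I lift straight up.

apply_moves(increments=[[0, 0, 8, 0, 0, 0, 5], [0, 0, 18, 0, 0, 0, 5], [0, 0, 30, 0, 0, 0, 5], [0, 0, 60, 0, 0, 0, 5], [0, 0, 100, 0, 0, 0, 5], [0, 0, 120, 0, 0, 0, 5], [0, 0, 120, 0, 0, 0, 5]])

```text
clock: 22.48
tcp_pos: [0.6348, 0.0422, 0.2414]
tool_rot: [0.002, -0.037, 0.999, -0.0]
contact_force: [0.6, 0.8, -1.3]
width: 0.0169
grasp_force: 59.1
```

```bash
cat > t.py <<'E'
from h import *
s=ctrl.get_state();T=s['tcp_pos']*1000;print(T.round(1),s['tool_rot'].round(3),s['contact_force'].round(1))
im,d,W,c=cap('wrist')
from scipy.spatial.transform import Rotation as Ro
w,*v=s['tool_rot'];R=Ro.from_quat([*v,w])
L=R.inv().apply((W.reshape(-1,3)*1000-T)).reshape(W.shape)   # tool frame; z along fingers
q=(abs(L[...,0])<25)&(abs(L[...,1])<25)&(d>0)
for lo in range(-70,110,8):
    m=q&(L[...,2]>lo)&(L[...,2]<lo+8)
    if m.sum()>3: print(lo,m.sum(),'y',np.percentile(L[...,1][m],[2,50,98]).round(1),'x',np.percentile(L[...,0][m],[2,50,98]).round(1))
W=W*1000;X,Y,Z=[W[...,i] for i in range(3)]
o=np.array([636.2,5.]);a=np.deg2rad(4.3);x=(X-o[0])*np.cos(a)+(Y-o[1])*np.sin(a);y=-(X-o[0])*np.sin(a)+(Y-o[1])*np.cos(a)
m=(Z>20)&(Z<35)&(abs(x)<9)&(abs(y)<60); print('hole',m.sum(),np.percentile(y[m],[0,2,98,100]).round(1) if m.sum() else '')
E
python3 t.py
```

```text
[634.8  42.2 241.4] [ 0.002 -0.037  0.999 -0.   ] [ 0.6  0.8 -1.3]
-70 2209 y [-18.3   0.5  19.8] x [-7.8  3.9 11. ]
-62 1002 y [-20.5   0.9  22. ] x [ 6.1  8.8 11.1]
-54 818 y [-20.6   0.9  21.9] x [ 6.2  8.8 11.1]
-46 571 y [-19.2   0.5  20.4] x [ 6.3  8.9 11.1]
-38 239 y [-7.6  0.4  9. ] x [7.1 8.7 9.4]
-30 203 y [-8.2  0.4  8.7] x [6.5 8.7 9.3]
-22 192 y [-8.1  0.4  8.8] x [6.6 8.7 9.2]
-14 163 y [-8.4  0.4  8.6] x [6.5 8.8 9.2]
-6 138 y [-8.2 -0.2  8.6] x [6.8 8.8 9.2]
2 755 y [-13.7  -0.2  13.8] x [-6.8  8.  14.4]
10 9 y [-11.6  -7.   11.4] x [ 8.1 12.1 13.8]
42 27 y [-3.7 -0.4  2.9] x [2.4 3.9 4.4]
50 33 y [-4.2 -0.4  3.4] x [2.  3.6 4.3]
58 33 y [-4.3 -0.4  3.5] x [1.8 3.7 4.4]
66 28 y [-4.5 -0.5  3.5] x [1.2 3.8 4.5]
74 28 y [-4.6 -0.5  3.6] x [0.6 3.5 4.3]
82 23 y [-4.8 -0.5  3.7] x [0.1 3.5 4.3]
hole 96 [27.3 27.3 40.9 40.9]
```

The key is straight and centred in the fingers (tilt under 0.5°), and the hole has moved 24.6 mm in all. Now back to the rack.

apply_moves(increments=[[-24, 35, 0, 0, 0, -0.1, 5], [-49, 69, 0, 0, 0, -0.2, 5], [-73, 104, 0, 0, 0, -0.3, 5], [-98, 138, 0, 0, 0, -0.4, 5], [-122, 173, 0, 0, 0, -0.52, 5], [-147, 208, 0, 0, 0, -0.64, 5], [-171, 242, 0, 0, 0, -0.76, 5], [-190, 270, 0, 0, 0, -0.867, 5], [-196, 277, 0, 0, 0, -0.867, 5], [-196, 277, 0, 0, 0, -0.867, 5], [-196, 277, 0, 0, 0, -0.867, 5]])

```text
clock: 23.9
tcp_pos: [0.4388, 0.3183, 0.2389]
tool_rot: [-0.0, 0.386, 0.922, -0.0]
contact_force: [0.3, 0.5, -0.6]
width: 0.0172
grasp_force: 59.0
```

```bash
python3 k.py w8; python3 t.py | tail -6
```

```text
[0.43886642 0.31832345 0.2390003 ] [-8.21160903e-05  3.86419613e-01  9.22323061e-01 -2.16149719e-04] 0.01747095138104082
keytop 41 [435.9 320.9] [7.5 2.3] 45.3 188.1
fork 3126 [441.9 321. ] [75.  60.4] 18.3 112.1
base 2777 [439.4 320.7] [90.  89.2] 18.3 10.2
50 34 y [-4.  -0.2  3.5] x [2.7 4.4 4.9]
58 31 y [-4.1 -0.2  3.6] x [2.4 4.2 4.9]
66 28 y [-4.3  0.1  3.8] x [1.8 4.3 5.1]
74 27 y [-4.4 -1.1  3.4] x [1.6 4.2 4.9]
82 23 y [-4.6 -0.3  3.6] x [1.2 4.1 4.8]
hole 0
```

apply_moves(increments=[[0, 1.5, -15, 0, 0, 0, 5], [0, 1.5, -45, 0, 0, 0, 5], [0, 1.5, -75, 0, 0, 0, 5], [0, 1.5, -100, 0, 0, 0, 5], [0, 1.5, -110, 0, 0, 0, 5], [0, 1.5, -114, 0, 0, 0, 5], [0, 1.5, -115, 0, 0, 0, 5], [0, 1.5, -115, 0, 0, 0, 5]])

```text
clock: 25.0
tcp_pos: [0.4386, 0.3208, 0.1249]
tool_rot: [0.0, 0.386, 0.922, 0.0]
contact_force: [-0.5, -0.7, -0.6]
width: 0.0171
grasp_force: 59.0
```

apply_moves(increments=[[0, -0.5, -1, 0, 0, 0, 5], [0, -0.5, -2, 0, 0, 0, 5], [0, -0.5, -2, 0, 0, 0, 5]])

```text
clock: 25.38
tcp_pos: [0.4386, 0.3203, 0.1236]
tool_rot: [0.001, 0.386, 0.922, 0.001]
contact_force: [-2.6, -1.7, 6.8]
width: 0.0167
grasp_force: 60.3
```

The collar is seated (6.8 N up at the original height). I release and rise.

apply_moves(increments=[[0, 0, 0.5, 0, 0, 0, 20], [0, 0, 1, 0, 0, 0, 30], [0, 0, 1, 0, 0, 0, 45], [0, 0, 1, 0, 0, 0, 45], [0, 0, 20, 0, 0, 0, 45], [0, 0, 60, 0, 0, 0, 45], [0, 0, 110, 0, 0, 0, 45], [0, 0, 170, 0, 0, 0, 45], [0, 0, 180, 0, 0, 0, 45], [0, 0, 180, 0, 0, 0, 45]])

```text
clock: 26.62
tcp_pos: [0.4383, 0.3202, 0.302]
tool_rot: [-0.0, 0.386, 0.922, 0.0]
contact_force: [0.2, 0.5, -0.7]
width: 0.045
grasp_force: 0.0
```

```bash
python3 k.py w9; python3 - <<'E'
from h import *
im,d,W,c=cap('side'); save('side9',im); X,Y,Z=[W[...,i] for i in range(3)]
m=(X>.3)&(X<.5)&(Y>-.36)&(Y<-.16)&(Z>.088)&(Z<.106);P=W[m]*1000;print('block',cv2.minAreaRect(P[:,:2].astype(np.float32)),P[:,2].mean())
E
```

```text
[0.43798992 0.3199987  0.30092337] [-7.23644252e-04  3.86146987e-01  9.22436673e-01 -7.51587410e-04] 0.04494230981826707
keytop 370 [438.6 321.3] [18.1 17.8] 44.1 187.4
handle 162 [432.7 321.2] [22.4  9.7] 88.0 158.9
fork 2024 [442.1 321.2] [74.4 60.3] 18.2 112.2
collar 178 [436.7 323.7] [28.8 21.5] 40.4 118.2
base 1773 [439.4 320.2] [89.7 90.1] 18.3 10.1
block ((406.9106140136719, -260.1628723144531), (28.153759002685547, 153.0375213623047), 9.684640884399414) 95.30345876592528
```

View pics/side9.png

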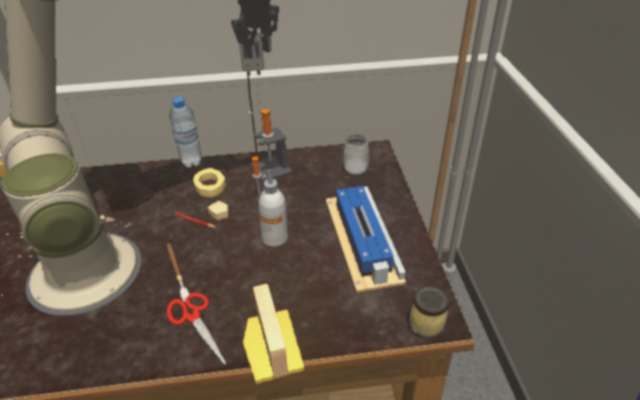

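The key hangs level in the rack at (266,125), with its top at 187.4 mm and about 1 mm from the seat. The block stands on the pad (268,330), the bottle and both jars are where they started, and the arm is clear. I'm handing in.

```bash
python3 -c "
from rig import ctrl
print(ctrl.finish_job())"
```

```text
the job is handed in; nothing more can be done
None
```

I handed the job in at about 27 s of robot time: the block stands upright on the pad about 3 mm off centre, the bolt is drawn to its stop (hole moved about 24.6 mm), the key hangs in the rack about 1 mm from its seat, and the bottle and jars were left alone.

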